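# Mix a bottle of patina paint and check it against the lamp

## Robot

A 6-joint arm with a two-finger parallel gripper is mounted at the origin on the work surface. World frame = base frame: x ahead of the robot, y to its left, z up, the work surface at z = 0. Lengths are in m, angles in rad, forces in N, time in s.
With the tool pointing down it reaches from about 0.425 to 0.95 m from the base axis. Payload 3.5 kg.
Tool frame: the origin (TCP) lies at the very end of the fingers, on their centre line; the grasp point (between the pads) lies 19 mm behind it; z points along the fingers, y is the line along which they close (so a half turn about z gives the same grasp; the last joint's range is limited). The gripper opens to 85 mm and grips with 20 to 120 N. Pads are 22 mm wide; open, the fingers measure 114 mm over their backs; the gripper's body (76 mm by 85 mm) begins 54 mm behind the grasp point. The pads swing forward as they close: fully open they stand 13 mm farther back than shut.
Start: joints at [1.198, 0.286, 1.577, -0, 1.279, -0.15], TCP at [0.149, 0.658, 0.231] pointing down, gripper open.
Joint ranges: [-2.77, 2.77], [-0.9, 2.22], [0.21, 2.48], [-1.53, 4.67], [0.24, 2.81], [-2.84, 2.84]. Speed limits (rad/s): [2.79, 2.79, 3.14, 3.14, 3.14, 3.14].

## Interface

Orientations are given as a unit quaternion [x, y, z, w].
In Python, from plant import ctrl gives the robot as it stands.
- The arm moves only by the shell command python3 inch.py 'ROWS' [FORCE]. ROWS is a JSON list that holds a single list of rows (three levels of brackets), with 1 to 10 rows, each of 7 numbers: dx, dy, dz in normalised numbers (1 is 0.75 m), then a rotation vector rx, ry, rz in shares of pi rad (1.0 is pi rad), then the opening from 0.0 (shut) to 1.0 (fully open); each row is the pose to reach, as a shift and turn from the pose commanded when the command began, along the tool's axes at that moment; what a row does not reach only later rows make up. A row lasts 1/8 s, in which the tool goes at most 0.0625 m and 0.188 rad, less where a joint would pass 70% of its speed; a pose out of reach is approached as far as the arm can. The fingers move at their own pace and stop on an object; FORCE is the grip in N (left out, the last holds). Time passes only in rows, so rows that do not move let the fingers close. It prints the time, the measured TCP pose, the force, the opening and the grip force at its end. Shift and turn numbers lie between -1 and 1, and a call with a number outside is refused. Input that does not fit is refused with a message, and nothing moves.
- ctrl.get_state(): the state, without advancing time (a new reading comes with each control period).
- ctrl.read_camera(name): name is "scene" or "side" or "wrist"; returns a dict with "pixels" (420x560x3 uint8, red, green, blue), "camera_matrix" (3x3 intrinsics, pixels), "xyz" and "orientation" of the camera in the world. Camera axes: x right, y down, z forward; pixel columns grow to the right and rows downward; lengths in m; the calibration is good to about 2 mm. A picture is of the moment at which its call begins. There is no depth.
- ctrl.sign_off(): hands the job in; it is judged then, once.
The state is a dict: "time": time; "qpos": joint angles; "dq": joint speeds; "joint_efforts": joint torques, N m; "eef_pos": TCP position; "tcp_rot": TCP orientation; "contact_force": force on the tool from outside, world axes, zero at the start; "wrist_torque": the same for the moment, N m; "opening": opening from 0.0 (shut) to 1.0 (fully open); "finger_force": force on a finger pad.
Only numpy, scipy, OpenCV 4.12 (cv2) and the standard library are available. Lean on these libraries where they do the work, as an engineer would, in place of code of your own. Each camera call takes 0.05 s, during which the arm holds its last target. There are 200 camera calls.

## Task

Take the tallest bottle out of the wooden rack, press it upright into the rubber cup of the touch mixer until the cup is fully down, and keep it down for at least two seconds to stir up the paint. Then lift it clear and hold it up to the bench lamp, its glass body in the light straight in front of the shade's mouth, a hand's width or less away without touching; keep it there upright and still for three seconds and finish while still holding it there. Keep the bottle upright the whole time and leave the other things on the bench where they are.

Things in the scene. Friction and masses are not known exactly. Their poses are not given: they have to be found in the camera images.
- bottle: the bottle to be mixed: tallest of three closed amber glass bottles, 120 mm high, about 150 g. Origin at the centre of its underside, z up its axis. Body 36 mm in diameter up to 82 mm, with blank label; shoulder to 94 mm; black screw cap 30 mm in diameter from 94 to 120 mm. Cap or body can be gripped. Starts upright in a rack hole, its upper 83 mm above the rack's top
- bottle_mid (a point): point on the bottle's axis 45 mm above its underside, the middle of its glass body
- rack: fixed wooden bottle rack, 75 x 215 x 45 mm (x, y, z), origin at the centre of its underside. Three round holes 41 mm in diameter on its y axis at y = -70, 0 and +70 mm, their floors 8 mm above the rack's underside. Each holds one bottle; which is where varies
- mixer: fixed touch mixer standing on the bench: squat round grey cast body 112 mm in diameter and 52 mm high with a knob and switch on its front (-x) side, a dished black rubber cup on top in the middle. Origin at the centre of its underside, z up
- cup_floor (a point): centre of the rubber cup's inner floor, 67 mm above the bench while the cup is up; moves with the cup. The cup's inside is 41 mm wide at the floor and widens to 48 mm at its rim 9 mm above the floor; outside it is 56 mm wide
- mixer_cup (a joint): how far the sprung cup is pressed down, in m: 0 = up, 0.006 = fully down on its stop. It begins to yield at about 3 N and reaches its stop at about 9 N; pressing with 12 to 20 N is ample. It springs back up when released
- lamp: fixed bench lamp: round iron base 130 mm in diameter, origin at the centre of the base's underside; gooseneck; spun aluminium shade with a level axis 180 mm above the bench, running along the lamp's x axis. The shade opens towards the lamp's -x and is 108 mm wide outside at its mouth and 68 mm long; its top reaches 234 mm above the bench
- lamp_mouth (a point): centre of the shade's open mouth, 180 mm above the bench, 93 mm from the base's centre; axes as the lamp's: -x points straight out of the shade along the light, z up
- small_bottle: bystander in the rack: short amber bottle, 33 mm in diameter and 76 mm high, narrow black cap; origin at the centre of its underside
- dropper_bottle: bystander in the rack: short amber bottle with a dropper, 33 mm in diameter and 96 mm high to the tip of its rubber bulb; origin at the centre of its underside
- hammer: bystander: hammer, 240 mm long, lying flat beyond the lamp, along its own x axis
- pliers: bystander: closed pliers lying flat, 140 mm long along their own x axis, 57 mm wide, 13 mm high
- oil_tin: bystander: upright flat oil tin with a spout, 66 x 34 mm, 122 mm high; origin at the centre of its underside
- bench_block: bystander: square steel bench block on a rubber pad, 82 x 82 x 26 mm; origin at the centre of its underside

How it is judged:
By the outcome, as a careful person would: the job done as asked, in the order asked, and still so for the second after the job is handed in, while the arm keeps its last pose, push and grip.
It also fails if it takes over 58 s, if anything falls off the work surface, if the arm or the gripper's body presses on something with over 40 N, if the wrist force passes 120 N, or if a joint passes its speed limit or range.

## Working session

There is one attempt and no reset: what is moved stays moved. The work goes in short steps, Python scripts to look and compute and a shell command to move; the robot and the scene stay as the last step left them, time stands still between calls to the robot, and variables do not carry over. Pictures are saved under pics/ and viewed, at most 10 in all, crops included, and the job is handed in when it is done.

```bash
ls; mkdir -p pics; python3 - <<'E'
from plant import ctrl
import cv2,numpy as np
for n in("scene","side"):
    c=ctrl.read_camera(n); cv2.imwrite(f"pics/{n}0.png",c["pixels"][:,:,::-1]); print(n,c["camera_matrix"],c["xyz"],c["orientation"])
s=ctrl.get_state();print(s)
E
```

```text
inch.py
pics
plant.py
scene [[514.17974653   0.         280.7659119 ]
 [  0.         514.17974653 202.51693644]
 [  0.           0.           1.        ]] [1.20510362 0.66973682 0.80732995] [ 0.30504502  0.83662399 -0.42632819 -0.15890911]
side [[531.29103338   0.         272.01987684]
 [  0.         531.29103338 207.68049131]
 [  0.           0.           1.        ]] [-0.13748912 -0.74005115  0.75071115] [ 0.80880708 -0.32421606  0.19516524 -0.45013952]
{'time': 0.1, 'qpos': array([ 1.19802646e+00,  2.87132368e-01,  1.57802309e+00, -2.27793129e-05,
        1.27858150e+00, -1.49984563e-01]), 'dq': array([-0.00051564, -0.00268727, -0.00374362,  0.00184849, -0.00253297,
       -0.00010598]), 'joint_efforts': array([ 2.35464386e-04, -4.07294154e+01, -2.93701172e+01, -1.48446725e-04,
        3.43568361e-03,  1.55252656e-05]), 'eef_pos': array([0.14888946, 0.65777303, 0.23005269]), 'tcp_rot': array([ 1.11159093e-01,  9.93802046e-01, -1.03855558e-03, -2.66523598e-04]), 'contact_force': array([-0.31408566, -0.69634013,  0.58674024]), 'wrist_torque': array([ 0.02658673,  0.03901193, -0.01058145]), 'finger_force': 0.0, 'opening': 1.0010992496549622}
```

View pics/scene0.png

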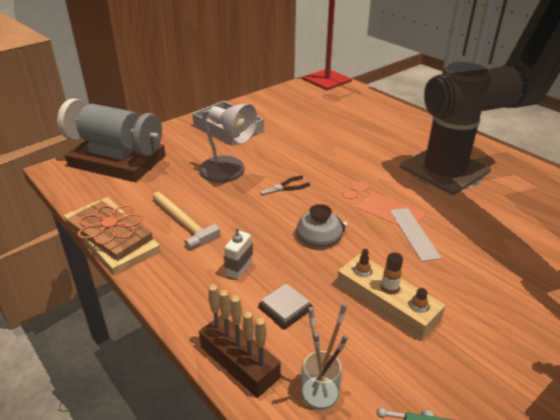

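View pics/side0.png

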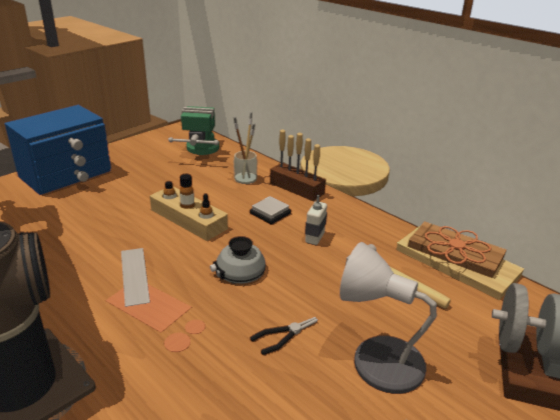

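The scene view shows the tall bottle in the middle rack hole: cap at scene (395,260) and side (186,180). The mixer cup is at scene (320,213) and side (240,246). The lamp's mouth is at scene (243,124) and side (370,277), and its base at scene (222,169) and side (391,362). I'll enlarge these.

```bash
cat > h.py <<'E'
import cv2,numpy as np
from scipy.spatial.transform import Rotation as R
from plant import ctrl
def ray(c,u,v):
    d=R.from_quat(c["orientation"]).apply(np.linalg.solve(np.array(c["camera_matrix"]),[u,v,1.]))
    return np.array(c["xyz"]),d/np.linalg.norm(d)
def plane(c,u,v,z):
    o,d=ray(c,u,v); return o+d*(z-o[2])/d[2]
def tri(ca,a,cb,b):
    o,d=ray(ca,*a);p,e=ray(cb,*b)
    t=np.linalg.lstsq(np.c_[d,-e],p-o,rcond=None)[0]
    x,y=o+d*t[0],p+e*t[1]; return (x+y)/2,np.linalg.norm(x-y)
def proj(c,P):
    q=np.array(c["camera_matrix"])@R.from_quat(c["orientation"]).inv().apply(np.array(P)-c["xyz"]); return q[:2]/q[2]
E
python3 - <<'E'
import cv2,numpy as np
a=cv2.imread("pics/scene0.png");b=cv2.imread("pics/side0.png")
cr=lambda i,u,v,w=100,h=75:cv2.resize(i[v:v+h,u:u+w],(400,300),interpolation=cv2.INTER_CUBIC)
cv2.imwrite("pics/m1.png",np.vstack([np.hstack([cr(a,340,230),cr(a,190,95,120,90)]),np.hstack([cr(b,145,165),cr(b,335,240,200,150)])]))
cv2.imwrite("pics/m2.png",np.hstack([cr(a,280,190),cr(b,195,220)]))
E
```

```text
(no output)
```

View pics/m1.png

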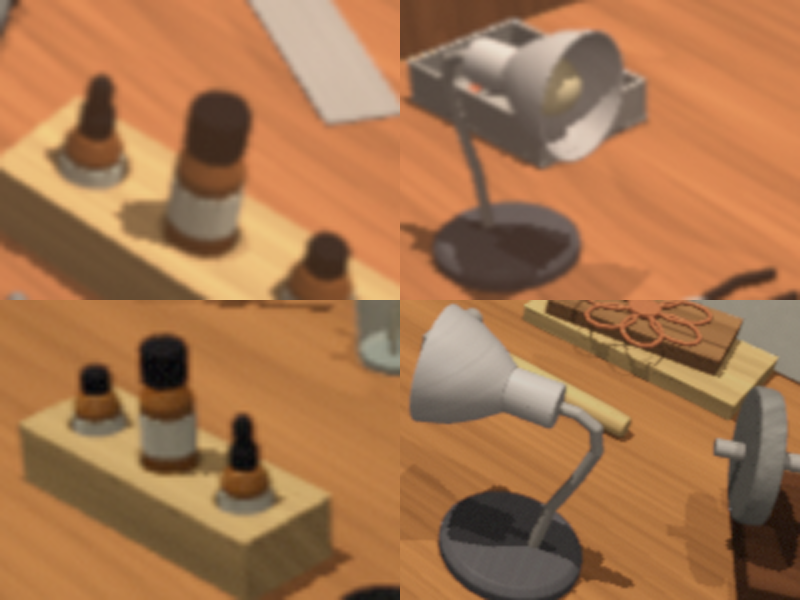

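View pics/m2.png

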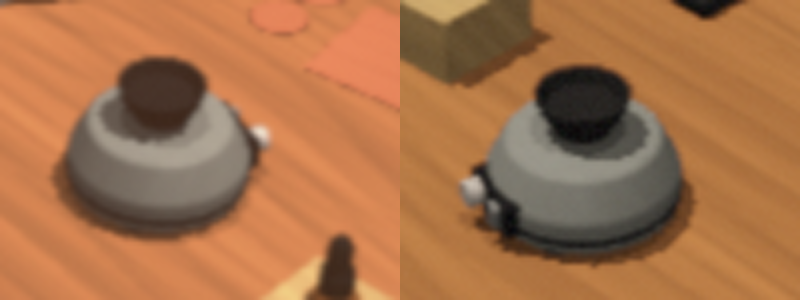

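The bottle cap's centre is about scene (394.6,262) and side (186,180.7). The cup rim's centre is about scene (320.5,209.5) and side (240.6,243). The lamp mouth is about scene (245,123.5), its base scene (222,168.5) and side (390.5,362.5).

```bash
python3 - <<'E'
from h import *
np.set_printoptions(precision=4,suppress=True)
a=ctrl.read_camera("scene");b=ctrl.read_camera("side")
print("cap",tri(a,(394.6,262),b,(186,180.7)),plane(a,394.6,262,.115),plane(b,186,180.7,.115))
print("rim",tri(a,(320.5,209.5),b,(240.6,243)),plane(a,320.5,209.5,.076),plane(b,240.6,243,.076))
print("base",tri(a,(222.1,168.5),b,(390.5,362.5)),plane(a,222.1,168.5,.008),plane(b,390.5,362.5,.008))
print("mouth",tri(a,(244.9,123.5),b,(349,271)),plane(a,244.9,123.5,.18),plane(b,349,271,.18))
# rack top corners in side: left, right, near
for p in((22,427),(330,495),(247,543)): print("rack",plane(b,145+p[0]/4,165+(p[1]-300)/4,.045))
# cup silhouette: black blob
for n,c,(u,v) in(("a",a,(320,213)),("b",b,(240,246))):
    g=cv2.cvtColor(c["pixels"],cv2.COLOR_RGB2HSV)[...,2]
    for t in(60,75,90):
        k,l,s,ce=cv2.connectedComponentsWithStats((g<t).astype(np.uint8)); i=l[v,u]; print(n,t,s[i],ce[i])
c=ctrl.read_camera("wrist");cv2.imwrite("pics/w0.png",c["pixels"][:,:,::-1]);print(c["xyz"],c["orientation"])
E
```

```text
cap (array([0.54  , 0.2383, 0.1136]), np.float64(0.0025939360663525188)) [0.5401 0.2398 0.115 ] [0.539  0.2347 0.115 ]
rim (array([ 0.4955, -0.0175,  0.0765]), np.float64(0.002230214647587379)) [ 0.4942 -0.0173  0.076 ] [ 0.4968 -0.0178  0.076 ]
base (array([ 0.5096, -0.4136,  0.0068]), np.float64(0.004103333642141563)) [ 0.5098 -0.4098  0.008 ] [ 0.5105 -0.4152  0.008 ]
mouth (array([ 0.4838, -0.3207,  0.1799]), np.float64(0.004041384817925127)) [ 0.4847 -0.3227  0.18  ] [ 0.4817 -0.3198  0.18  ]
rack [0.4917 0.3325 0.045 ]
rack [0.5862 0.1327 0.045 ]
rack [0.5137 0.1246 0.045 ]
a 60 [     0      0    560    420 220884] [272.3304 213.6622]
a 75 [311 206  19  17 263] [319.8783 213.3574]
a 90 [310 205  21  20 324] [319.3765 213.8765]
b 60 [229 237  23  20 357] [240.507  246.1148]
b 75 [229 237  23  22 404] [240.6064 246.8441]
b 90 [229 237  27  22 461] [241.718  247.6377]
[0.0667 0.6776 0.373 ] [0.7707 0.6152 0.1031 0.13  ]
```

The triangulation is consistent to a few mm. Bottle is near (0.540, 0.237), cup (0.4955, −0.0175), lamp mouth (0.484, −0.321), with the light running along about (−0.27, 0.96). Next I move above the bottle and turn so the fingers close across the rack.

The rows are not in the units I measure in: shifts go in shares of 0.75 m and turns go in shares of pi rad. I convert before sending: -0.474 m / 0.75 = -0.632, -0.324 m / 0.75 = -0.432, 1.243 rad / 3.1416 = 0.3957.

```bash
python3 inch.py '[[[-0.632, -0.432, 0, 0, 0, 0.3957, 1], [-0.632, -0.432, 0, 0, 0, 0.3957, 1], [-0.632, -0.432, 0, 0, 0, 0.3957, 1], [-0.632, -0.432, 0, 0, 0, 0.3957, 1], [-0.632, -0.432, 0, 0, 0, 0.3957, 1], [-0.632, -0.432, 0, 0, 0, 0.3957, 1], [-0.632, -0.432, 0, 0, 0, 0.3957, 1], [-0.632, -0.432, 0, 0, 0, 0.3957, 1], [-0.632, -0.432, 0, 0, 0, 0.3957, 1], [-0.632, -0.432, 0, 0, 0, 0.3957, 1]]]'
python3 - <<'E'
from h import *
np.set_printoptions(precision=4,suppress=True)
c=ctrl.read_camera("wrist");cv2.imwrite("pics/w1.png",c["pixels"][:,:,::-1]);print(c["xyz"],c["camera_matrix"][0],proj(c,[.54,.237,.128]))
s=ctrl.get_state();print(s["eef_pos"],R.from_quat(s["tcp_rot"]).as_matrix(),s["qpos"])
E
```

```text
time: 1.5
eef_pos: [0.5419, 0.2346, 0.2313]
tcp_rot: [0.671, 0.742, -0.0, 0.0]
contact_force: [0.3, 0.2, 0.0]
opening: 1.0
finger_force: 0.0
[0.5336 0.3197 0.3737] [308.1815   0.     279.7649] [277.6196 202.8567]
[0.5416 0.2351 0.2311] [[-0.101   0.9949  0.0002]
 [ 0.9949  0.101  -0.0006]
 [-0.0006  0.0001 -1.    ]] [ 0.238   0.1021  1.7904 -0.0006  1.249   0.1371]
```

View pics/w1.png

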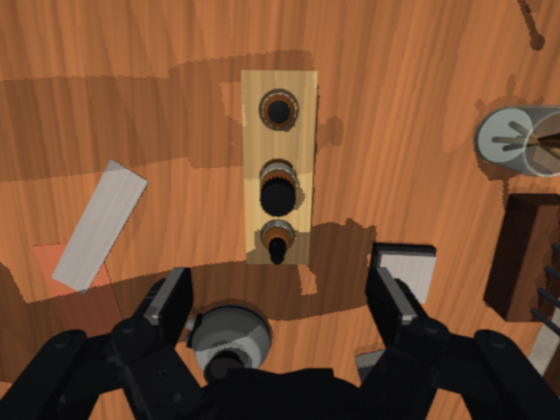

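The wrist view shows the tall bottle's cap top at about (278,198), with the fingers to either side at the bottom. I'll refine from the black blob and do the same for the cup at about (225,370).

```bash
python3 - <<'E'
from h import *
np.set_printoptions(precision=4,suppress=True)
c=ctrl.read_camera("wrist");g=c["pixels"].max(2)
for t in(35,45,60):
    k,l,s,ce=cv2.connectedComponentsWithStats((g<t).astype(np.uint8)); i=l[200,278]; x,y,w,h,A=s[i]; print(t,s[i],ce[i])
    r=308.18*.015/(c["xyz"][2]-.128)
    print(plane(c,x+(w-1)/2,y+h-1-r+.5,.128))
E
```

```text
35 [ 261  178   34   38 1026] [277.8928 196.809 ]
[0.5391 0.2429 0.128 ]
45 [ 261  178   35   39 1063] [277.8871 196.7733]
[0.5396 0.2421 0.128 ]
60 [ 261  177   35   40 1098] [277.9973 196.7413]
[0.5396 0.2421 0.128 ]
```

Scaled: 0.132 m / 0.75 = 0.176, 0.0046 m / 0.75 = 0.0061.

```bash
python3 inch.py '[[[0.0061, -0.0023, 0.0667, 0, 0, 0, 1], [0.0061, -0.0023, 0.1333, 0, 0, 0, 1], [0.0061, -0.0023, 0.176, 0, 0, 0, 1], [0.0061, -0.0023, 0.176, 0, 0, 0, 1], [0.0061, -0.0023, 0.176, 0, 0, 0, 0], [0.0061, -0.0023, 0.176, 0, 0, 0, 0], [0.0061, -0.0023, 0.176, 0, 0, 0, 0], [0.0061, -0.0023, 0.176, 0, 0, 0, 0], [0.0061, -0.0023, 0.176, 0, 0, 0, 0], [0.0061, -0.0023, 0.176, 0, 0, 0, 0]]]' 60
```

```text
time: 2.85
eef_pos: [0.5389, 0.2422, 0.1012]
tcp_rot: [0.669, 0.743, 0.001, 0.001]
contact_force: [-0.4, 0.6, 5.7]
opening: 0.329
finger_force: 59.5
```

Scaled: -0.14 m / 0.75 = -0.1867, -0.13 m / 0.75 = -0.1733.

```bash
python3 inch.py '[[[0, 0, -0.0267, 0, 0, 0, 0], [0, 0, -0.0667, 0, 0, 0, 0], [0, 0, -0.12, 0, 0, 0, 0], [0, 0, -0.1733, 0, 0, 0, 0], [0, 0, -0.1867, 0, 0, 0, 0], [0, 0, -0.1867, 0, 0, 0, 0]]]' 
python3 - <<'E'
from h import *
np.set_printoptions(precision=4,suppress=True)
a=ctrl.read_camera("scene");b=ctrl.read_camera("side");s=ctrl.get_state();p=s["eef_pos"]
out=[]
for c in(a,b):
    u,v=proj(c,p-[0,0,.03]).astype(int);print(u,v)
    out.append(cv2.resize(c["pixels"][v-60:v+60,u-50:u+50,::-1],(400,480),interpolation=cv2.INTER_CUBIC))
cv2.imwrite("pics/l1.png",np.hstack(out));print(p,s["tcp_rot"],s["opening"],s["contact_force"])
E
```

```text
time: 3.6
eef_pos: [0.5374, 0.2419, 0.2393]
tcp_rot: [0.669, 0.743, 0.0, 0.0]
contact_force: [-1.4, 0.8, -1.5]
opening: 0.333
finger_force: 59.7
403 225
181 146
[0.5364 0.2416 0.2369] [ 0.6691  0.7432 -0.0017 -0.0012] 0.3302779458133743 [-0.0212 -0.1064 -0.8432]
```

View pics/l1.png

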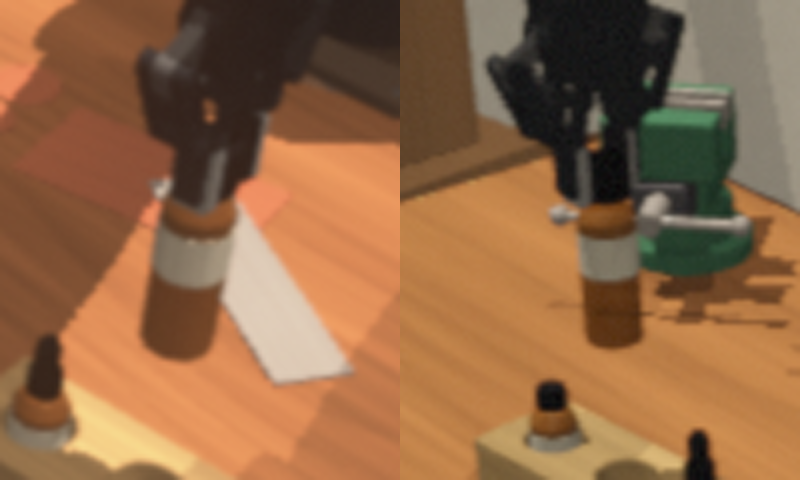

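The bottle is held by its cap clear of the rack. Its underside centre is at about scene (397.5,250) and side (184.5,169.8). I'll check its position and tilt.

```bash
python3 - <<'E'
from h import *
np.set_printoptions(precision=4,suppress=True)
a=ctrl.read_camera("scene");b=ctrl.read_camera("side");p=ctrl.get_state()["eef_pos"]
B,e=tri(a,(397.5,250),b,(184.5,169.75));print(B,e,p)
# label band upper end, axis points at bottle z~82mm: scene (195/4..), side(207)
T,e=tri(a,(353+197/4,165+230/4),b,(131+207/4,86+240/4));print(T,e,T-B)
# expected pixel of axis if vertical under TCP
for c,o in((a,(353,165)),(b,(131,86))):
    for h in(-.093,-.02,0): print(h,(proj(c,p+[0,0,h])-o)*4)
E
```

```text
[0.5384 0.2389 0.1446] 0.0023683856024960146 [0.5365 0.2416 0.2367]
[0.5363 0.2367 0.2103] 0.0028184441683488013 [-0.0021 -0.0022  0.0657]
-0.093 [182.1563 343.0221]
-0.02 [204.0166 225.0951]
0 [210.3493 190.9328]
-0.093 [207.1019 335.221 ]
-0.02 [199.413  226.8951]
0 [197.2263 196.0868]
```

Scaled: -0.251 m / 0.75 = -0.3347, -0.069 m / 0.75 = -0.092.

```bash
python3 inch.py '[[[-0.04, -0.0133, 0, 0, 0, 0, 0], [-0.1067, -0.0267, 0, 0, 0, 0, 0], [-0.1733, -0.0467, 0, 0, 0, 0, 0], [-0.24, -0.0667, 0, 0, 0, 0, 0], [-0.2933, -0.08, 0, 0, 0, 0, 0], [-0.3267, -0.0893, 0.0267, 0, 0, 0, 0], [-0.3347, -0.092, 0.0493, 0, 0, 0, 0], [-0.3347, -0.092, 0.0493, 0, 0, 0, 0], [-0.3347, -0.092, 0.0493, 0, 0, 0, 0]]]' 
python3 - <<'E'
from h import *
np.set_printoptions(precision=4,suppress=True)
a=ctrl.read_camera("scene");b=ctrl.read_camera("side");s=ctrl.get_state();p=s["eef_pos"]
out=[]
for c in(a,b):
    u,v=proj(c,p-[0,0,.09]).astype(int);print(u,v)
    out.append(cv2.resize(c["pixels"][v-60:v+60,u-50:u+50,::-1],(400,480),interpolation=cv2.INTER_CUBIC))
    print((proj(c,p-[0,0,.093])-[u-50,v-60])*4)
cv2.imwrite("pics/l2.png",np.hstack(out));print(p,s["tcp_rot"],s["opening"],s["contact_force"])
E
```

```text
time: 4.92
eef_pos: [0.4956, -0.014, 0.2023]
tcp_rot: [0.669, 0.744, 0.0, -0.0]
contact_force: [0.3, 0.1, -1.3]
opening: 0.333
finger_force: 59.7
321 197
[202.5876 246.874 ]
239 228
[200.2823 246.1732]
[ 0.4959 -0.0141  0.2031] [0.6685 0.7437 0.0004 0.0005] 0.3306165453394724 [-0.3266 -0.4327 -0.9534]
```

View pics/l2.png

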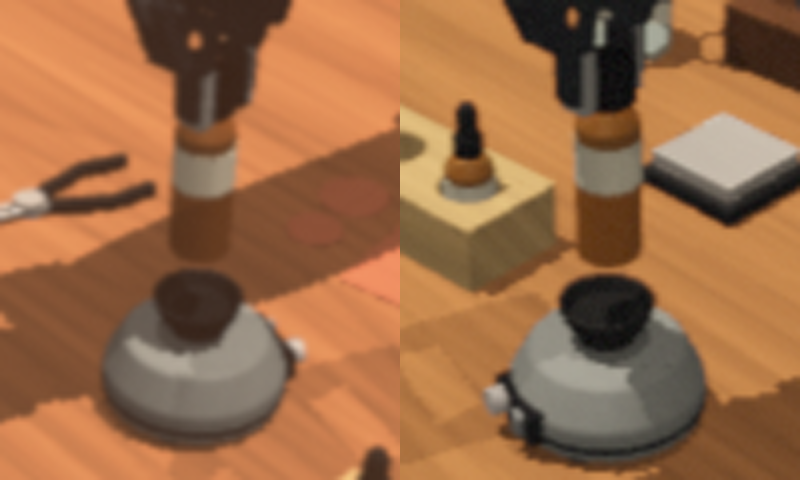

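Both crops show the bottle standing straight above the cup. The underside spans scene u 168–232 (lower edge 264) and side u 176–241 (lower edge 266). The cup rim spans scene u 154–242 (upper edge 268) and side u 159–254 (upper edge 275). I'll work out the remaining offset.

```bash
python3 - <<'E'
from h import *
np.set_printoptions(precision=4,suppress=True)
a=ctrl.read_camera("scene");b=ctrl.read_camera("side")
A=[];C=[]
for c,o,(l,r,bt),(L,Rr,tp) in((a,(271,137),(168,232,264),(154,242,268)),(b,(189,168),(176,241,266),(159,254,275))):
    sn=-ray(c,o[0]+50,o[1]+60)[1][2];print(sn)
    A.append((o[0]+(l+r)/8,o[1]+(bt-(r-l)/2*sn)/4)); C.append((o[0]+(L+Rr)/8,o[1]+(tp+(Rr-L)/2*sn)/4))
B,e=tri(a,A[0],b,A[1]);Cc,f=tri(a,C[0],b,C[1]);print(B,e,Cc,f,Cc-B)
for c,i in((a,0),(b,1)): print(plane(c,*C[i],.076)-plane(c,*A[i],.1095))
print(np.mean([ctrl.get_state()["eef_pos"] for _ in range(3)],0))
E
```

```text
0.5750458344003594
0.5512728047602162
[ 0.4972 -0.0171  0.1099] 0.0030078135488215375 [ 0.4963 -0.0166  0.0749] 0.0023106645546094083 [-0.0009  0.0005 -0.035 ]
[ 0.0009  0.0017 -0.0335]
[-0.0025 -0.0009 -0.0335]
[ 0.4959 -0.0143  0.2031]
```

Alignment is within 1 mm, so I descend to just short of contact and then press in small steps.

Scaled: 0.038 m / 0.75 = 0.0507, -0.001 m / 0.75 = -0.0013.

```bash
python3 inch.py '[[[0, -0.0013, 0.016, 0, 0, 0, 0], [0, -0.0013, 0.032, 0, 0, 0, 0], [0, -0.0013, 0.0453, 0, 0, 0, 0], [0, -0.0013, 0.0507, 0, 0, 0, 0], [0, -0.0013, 0.0507, 0, 0, 0, 0]]]' 80; python3 inch.py '[[[0, 0, 0.0027, 0, 0, 0, 0], [0, 0, 0.0053, 0, 0, 0, 0], [0, 0, 0.008, 0, 0, 0, 0], [0, 0, 0.008, 0, 0, 0, 0]]]'
```

```text
time: 5.75
eef_pos: [0.4942, -0.015, 0.1639]
tcp_rot: [0.669, 0.743, -0.0, -0.0]
contact_force: [0.6, -0.3, -1.2]
opening: 0.321
finger_force: 79.2
time: 6.25
eef_pos: [0.495, -0.0149, 0.1592]
tcp_rot: [0.669, 0.743, 0.001, 0.001]
contact_force: [0.5, 1.2, 2.9]
opening: 0.324
finger_force: 79.6
```

Scaled: 0.006 m / 0.75 = 0.008, 0.005 m / 0.75 = 0.0067.

```bash
python3 inch.py '[[[0, 0, 0.0027, 0, 0, 0, 0], [0, 0, 0.0053, 0, 0, 0, 0], [0, 0, 0.0067, 0, 0, 0, 0], [0, 0, 0.008, 0, 0, 0, 0], [0, 0, 0.008, 0, 0, 0, 0]]]'
```

```text
time: 6.88
eef_pos: [0.4952, -0.015, 0.1542]
tcp_rot: [0.669, 0.743, 0.0, 0.001]
contact_force: [-0.9, 2.6, 9.7]
opening: 0.324
finger_force: 80.8
```

Scaled: 0.001 m / 0.75 = 0.0013.

```bash
python3 inch.py '[[[0, 0, 0.0013, 0, 0, 0, 0], [0, 0, 0.0013, 0, 0, 0, 0], [0, 0, 0.0013, 0, 0, 0, 0]]]'
```

```text
time: 7.25
eef_pos: [0.4954, -0.0151, 0.1542]
tcp_rot: [0.669, 0.743, 0.0, 0.001]
contact_force: [-2.3, 3.5, 13.4]
opening: 0.328
finger_force: 81.2
```

The cup is on its stop: z no longer changes while the force rises. I'll add slightly more push and hold about 3 s.

```bash
H='ok'; python3 inch.py '[[[0, 0, 0.0008, 0, 0, 0, 0], [0, 0, 0.0008, 0, 0, 0, 0], [0, 0, 0.0008, 0, 0, 0, 0], [0, 0, 0.0008, 0, 0, 0, 0], [0, 0, 0.0008, 0, 0, 0, 0], [0, 0, 0.0008, 0, 0, 0, 0], [0, 0, 0.0008, 0, 0, 0, 0], [0, 0, 0.0008, 0, 0, 0, 0], [0, 0, 0.0008, 0, 0, 0, 0], [0, 0, 0.0008, 0, 0, 0, 0]]]'; python3 inch.py '[[[0, 0, 0, 0, 0, 0, 0], [0, 0, 0, 0, 0, 0, 0], [0, 0, 0, 0, 0, 0, 0], [0, 0, 0, 0, 0, 0, 0], [0, 0, 0, 0, 0, 0, 0], [0, 0, 0, 0, 0, 0, 0], [0, 0, 0, 0, 0, 0, 0], [0, 0, 0, 0, 0, 0, 0], [0, 0, 0, 0, 0, 0, 0], [0, 0, 0, 0, 0, 0, 0]]]'; python3 inch.py '[[[0, 0, 0, 0, 0, 0, 0], [0, 0, 0, 0, 0, 0, 0], [0, 0, 0, 0, 0, 0, 0], [0, 0, 0, 0, 0, 0, 0], [0, 0, 0, 0, 0, 0, 0], [0, 0, 0, 0, 0, 0, 0]]]'
```

```text
time: 8.5
eef_pos: [0.4954, -0.0151, 0.1542]
tcp_rot: [0.669, 0.743, 0.0, 0.001]
contact_force: [-4.1, 3.1, 15.3]
opening: 0.328
finger_force: 81.3
time: 9.75
eef_pos: [0.4955, -0.0151, 0.1542]
tcp_rot: [0.669, 0.743, 0.0, 0.001]
contact_force: [-3.3, 1.7, 15.7]
opening: 0.323
finger_force: 81.3
time: 10.5
eef_pos: [0.4954, -0.0151, 0.1542]
tcp_rot: [0.669, 0.743, 0.0, 0.001]
contact_force: [-4.0, 2.3, 15.6]
opening: 0.329
finger_force: 81.3
```

Scaled: -0.076 m / 0.75 = -0.1013, -0.073 m / 0.75 = -0.0973.

```bash
python3 inch.py '[[[0, 0, -0.0133, 0, 0, 0, 0], [0, 0, -0.04, 0, 0, 0, 0], [0, 0, -0.0733, 0, 0, 0, 0], [0, 0, -0.0973, 0, 0, 0, 0], [0, 0, -0.1013, 0, 0, 0, 0], [0, 0, -0.1013, 0, 0, 0, 0]]]'; python3 inch.py '[[[-0.04, -0.0093, 0, 0, 0, 0, 0], [-0.0933, -0.0213, 0, 0, 0, 0, 0], [-0.1467, -0.0333, 0, 0, 0, 0, 0], [-0.2, -0.0453, 0, 0, 0, 0, 0], [-0.24, -0.0547, 0, 0, 0, 0, 0], [-0.2667, -0.0613, 0, 0, 0, 0, 0], [-0.2667, -0.0613, 0, 0, 0, 0, 0]]]'
python3 - <<'E'
from h import *
np.set_printoptions(precision=4,suppress=True)
a=ctrl.read_camera("scene");b=ctrl.read_camera("side");s=ctrl.get_state();p=s["eef_pos"]
out=[]
for c in(a,b):
    u,v=proj(c,[.48,-.29,.18]).astype(int);u0,v0=u-70,v-75;print(u0,v0,s["time"])
    out.append(cv2.resize(c["pixels"][v0:v0+150,u0:u0+100+33,::-1],(400,450),interpolation=cv2.INTER_CUBIC))
cv2.imwrite("pics/l3.png",np.hstack(out));print(p,s["tcp_rot"],s["opening"],s["contact_force"])
E
```

```text
time: 11.25
eef_pos: [0.4939, -0.015, 0.2259]
tcp_rot: [0.669, 0.743, -0.0, -0.001]
contact_force: [-0.1, -0.5, -0.9]
opening: 0.325
finger_force: 79.5
time: 12.12
eef_pos: [0.4691, -0.2193, 0.2258]
tcp_rot: [0.67, 0.743, -0.0, -0.001]
contact_force: [0.4, -0.5, -1.7]
opening: 0.324
finger_force: 79.5
183 52 12.225
265 188 12.225
[ 0.4694 -0.218   0.2261] [ 0.669   0.7433  0.0002 -0.0007] 0.32070467022386684 [ 0.3148 -1.0618 -0.8998]
```

View pics/l3.png

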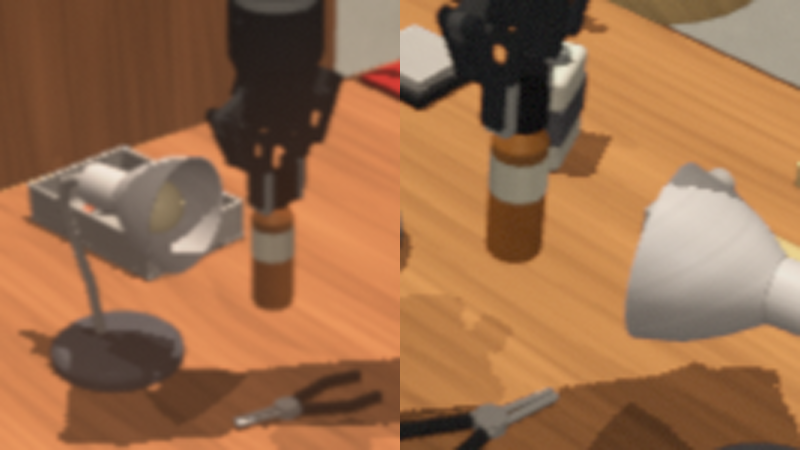

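The bottle hangs upright in front of the shade. The mouth ellipse's centre is about scene (242,124) and side (351,271); the bottle's underside is about scene (274,150) and side (304,271). I'll recompute the mouth.

```bash
python3 - <<'E'
from h import *
np.set_printoptions(precision=4,suppress=True)
a=ctrl.read_camera("scene");b=ctrl.read_camera("side")
for A in((241.9,124.2),(244.9,123.5)):
  for S in((349,271),(353,271)): print(tri(a,A,b,S))
# bottle bottom
s=.3325
print(tri(a,(183+273*s,52+(308-11)*s),b,(265+114*s,188+(262-15)*s)),ctrl.get_state()["eef_pos"])
# project 108mm rim for candidate lamp pose, extremes in crop px
t=np.linspace(0,6.283,100)
for d in((-.27,.963),(-.22,.975),(-.35,.937)):
  d=np.array([*d,0]);Bc=np.array([.5100,-.4125,.18]);M=Bc+.093*d;n=np.cross(d,[0,0,1])
  P=M+.054*(np.outer(np.cos(t),n)+np.outer(np.sin(t),[0,0,1]))
  for c,o in((a,(183,52)),(b,(265,188))):
    q=(np.array([proj(c,x) for x in P])-o)/s; print(d,M,q.min(0),q.max(0))
E
```

```text
(array([ 0.4891, -0.3212,  0.1783]), np.float64(0.011181277497080568))
(array([ 0.4907, -0.3245,  0.1785]), np.float64(0.004398578556769328))
(array([ 0.4838, -0.3207,  0.1799]), np.float64(0.004041384817925127))
(array([ 0.4854, -0.324 ,  0.1801]), np.float64(0.002718549505708447))
(array([ 0.468 , -0.2251,  0.1348]), np.float64(0.0021724409760553037)) [ 0.4696 -0.2177  0.2265]
[-0.27   0.963  0.   ] [ 0.4849 -0.3229  0.18  ] [147.3496 154.2519] [222.2804 274.4264]
[-0.27   0.963  0.   ] [ 0.4849 -0.3229  0.18  ] [221.7157 160.7064] [296.355  338.7285]
[-0.22   0.975  0.   ] [ 0.4895 -0.3218  0.18  ] [141.2085 156.4223] [221.3931 276.1699]
[-0.22   0.975  0.   ] [ 0.4895 -0.3218  0.18  ] [221.0955 157.5624] [303.686 333.067]
[-0.35   0.937  0.   ] [ 0.4775 -0.3254  0.18  ] [157.0503 150.5382] [222.939  271.3279]
[-0.35   0.937  0.   ] [ 0.4775 -0.3254  0.18  ] [223.988  166.3282] [285.105  348.2622]
```

Mouth ≈ (0.4865, −0.3225, 0.18), opening along about (−0.25, 0.97). The last approach puts the glass about 42 mm from the mouth, at the axis height; then I hold over 3 s.

```bash
python3 inch.py '[[[-0.02, -0.0013, -0.0027, 0, 0, 0, 0], [-0.04, -0.0027, -0.0027, 0, 0, 0, 0], [-0.0507, -0.004, -0.0027, 0, 0, 0, 0], [-0.0547, -0.004, -0.0027, 0, 0, 0, 0], [-0.0547, -0.004, -0.0027, 0, 0, 0, 0], [-0.0547, -0.004, -0.0027, 0, 0, 0, 0]]]'
python3 - <<'E'
from h import *
np.set_printoptions(precision=4,suppress=True)
a=ctrl.read_camera("scene");b=ctrl.read_camera("side");s=ctrl.get_state()
out=[cv2.resize(c["pixels"][v0:v0+150,u0:u0+133,::-1],(400,450),interpolation=cv2.INTER_CUBIC) for c,u0,v0 in((a,183,52),(b,265,188))]
cv2.imwrite("pics/l4.png",np.hstack(out));print(s["eef_pos"],s["tcp_rot"],s["contact_force"])
E
```

```text
time: 13.08
eef_pos: [0.4708, -0.2595, 0.2286]
tcp_rot: [0.669, 0.743, 0.0, -0.0]
contact_force: [-0.0, 0.3, -1.0]
opening: 0.323
finger_force: 79.5
[ 0.4709 -0.2595  0.2287] [ 0.6689  0.7434  0.     -0.    ] [ 0.0457  0.7476 -1.08  ]
```

View pics/l4.png

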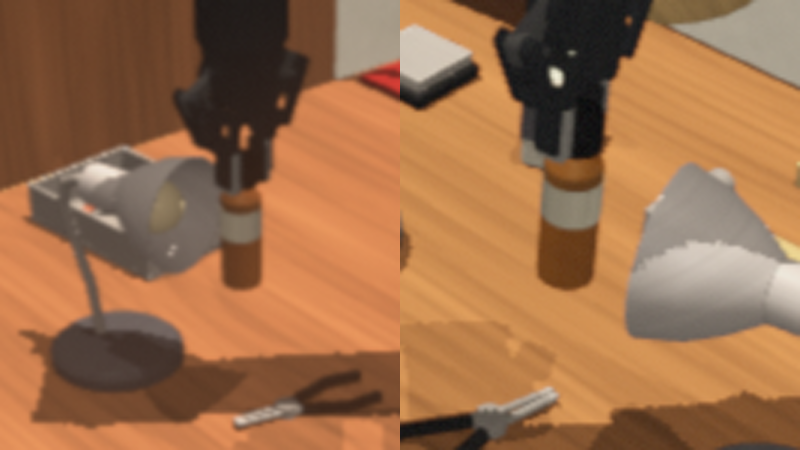

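The bottle is upright in front of the mouth with a clear gap: body at scene crop (241,250), side crop (570,230), shade edge at 630. Now I hold it still.

```bash
python3 inch.py '[[[0, 0, 0, 0, 0, 0, 0], [0, 0, 0, 0, 0, 0, 0], [0, 0, 0, 0, 0, 0, 0], [0, 0, 0, 0, 0, 0, 0], [0, 0, 0, 0, 0, 0, 0], [0, 0, 0, 0, 0, 0, 0], [0, 0, 0, 0, 0, 0, 0], [0, 0, 0, 0, 0, 0, 0], [0, 0, 0, 0, 0, 0, 0], [0, 0, 0, 0, 0, 0, 0]]]'; python3 inch.py '[[[0, 0, 0, 0, 0, 0, 0], [0, 0, 0, 0, 0, 0, 0], [0, 0, 0, 0, 0, 0, 0], [0, 0, 0, 0, 0, 0, 0], [0, 0, 0, 0, 0, 0, 0], [0, 0, 0, 0, 0, 0, 0], [0, 0, 0, 0, 0, 0, 0], [0, 0, 0, 0, 0, 0, 0], [0, 0, 0, 0, 0, 0, 0], [0, 0, 0, 0, 0, 0, 0]]]'; python3 inch.py '[[[0, 0, 0, 0, 0, 0, 0], [0, 0, 0, 0, 0, 0, 0], [0, 0, 0, 0, 0, 0, 0], [0, 0, 0, 0, 0, 0, 0], [0, 0, 0, 0, 0, 0, 0], [0, 0, 0, 0, 0, 0, 0], [0, 0, 0, 0, 0, 0, 0], [0, 0, 0, 0, 0, 0, 0], [0, 0, 0, 0, 0, 0, 0], [0, 0, 0, 0, 0, 0, 0]]]' && python3 -c "
from plant import ctrl
print(ctrl.sign_off())"
```

```text
time: 14.42
eef_pos: [0.4709, -0.2598, 0.2287]
tcp_rot: [0.669, 0.743, -0.0, 0.0]
contact_force: [0.4, 0.9, -2.0]
opening: 0.328
finger_force: 79.5
time: 15.68
eef_pos: [0.4709, -0.2598, 0.2287]
tcp_rot: [0.669, 0.743, -0.0, 0.0]
contact_force: [-0.2, 0.0, -0.5]
opening: 0.324
finger_force: 79.5
time: 16.92
eef_pos: [0.4708, -0.2598, 0.2287]
tcp_rot: [0.669, 0.743, -0.0, 0.0]
contact_force: [0.4, 0.3, -2.0]
opening: 0.327
finger_force: 79.5
the job is handed in; nothing more can be done
None
```

The job is handed in at about 17 s: the bottle was pressed onto the cup's stop for over 3 s at about 15 N, then held upright and still about 40 mm in front of the lamp's mouth for over 3 s; the verdict was not shown.

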